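Turn the tasting turntable to the plate

TASK

Push the paddles of the wooden tasting turntable gently round with a fingertip until the tall lidded jar is on the side of the empty white plate, so that the line from the turntable's centre through the jar points straight at the middle of the plate. Do not grip the paddles or spin the disc, do not touch or lift anything that stands on it, and leave the other things on the counter where they are. Finish with the turntable still and the hand clear.

Things in the scene. Friction and masses are not known exactly. Their poses are not given: they have to be found in the camera images.
- turntable: The tasting turntable: pale wooden disc, radius 92 mm, top 26 mm above the counter, with four round seats (rings 60 mm outside, 6 mm high, 58 mm from the axis) and four paddles on its rim, midway between the seats. Origin on its vertical axis, 14 mm above the counter; x points to the tall jar's seat and turns with it; z up. Turns both ways with light friction (0.12 N m, about 1 N at a paddle), stays where left.
- stand: Dark steel foot under the turntable, 140 mm across, fixed to the counter; origin on the turntable's axis at the counter's height. Does not turn.
- jar_seat (a point): Centre of the floor of the tall jar's seat, 58 mm from the axis, on the disc's top face; turns with the disc.
- paddle0 (a point): Top edge of a paddle, 45 degrees anticlockwise from the tall jar seen from above: mid-thickness, 120 mm from the axis, 62 mm above the counter. The paddle is an upright flat board 10 mm thick, from 88 to 142 mm from the axis and 16 to 62 mm above the counter. All four are alike; either flat side may be pushed.
- paddle1 (a point): Top edge of a paddle, 135 degrees anticlockwise from the tall jar seen from above: mid-thickness, 120 mm from the axis, 62 mm above the counter. The paddle is an upright flat board 10 mm thick, from 88 to 142 mm from the axis and 16 to 62 mm above the counter. All four are alike; either flat side may be pushed.
- paddle2 (a point): Top edge of a paddle, 225 degrees anticlockwise from the tall jar seen from above: mid-thickness, 120 mm from the axis, 62 mm above the counter. The paddle is an upright flat board 10 mm thick, from 88 to 142 mm from the axis and 16 to 62 mm above the counter. All four are alike; either flat side may be pushed.
- paddle3 (a point): Top edge of a paddle, 315 degrees anticlockwise from the tall jar seen from above: mid-thickness, 120 mm from the axis, 62 mm above the counter. The paddle is an upright flat board 10 mm thick, from 88 to 142 mm from the axis and 16 to 62 mm above the counter. All four are alike; either flat side may be pushed.
- jar: The tall lidded jar: amber glass with a steel lid, 42 mm across and 66 mm tall, by far the tallest thing on the turntable. Origin at the centre of its underside, z up. Stands loose in its seat; not to be touched.
- tin: Low round steel tin, 40 mm across, 32 mm tall; origin centre of underside. Stands loose in one of the other three seats of the turntable; not to be touched.
- cup: Small white open cup, 42 mm across, 30 mm tall; origin centre of underside. Stands loose in one of the other three seats of the turntable; not to be touched.
- block: Dark brown square block, 30 x 30 x 22 mm; origin centre of underside. Stands loose in one of the other three seats of the turntable; not to be touched.
- plate: The empty tasting plate: white, round, flat, 100 mm across, 12 mm high, fixed to the counter on the far (+x) side of the turntable, about 200 to 230 mm from its axis. Origin at the centre of its underside. A round board and a metal bowl stand on that side at the same distance, in any order.
- board: Round wooden board, 100 mm across, 16 mm thick, bare, fixed; origin centre of underside. Not the plate.
- bowl: Round metal bowl, 100 mm across, 45 mm high, fixed; origin centre of underside. Not the plate.
- small_jar1: Small jar, 38 mm across, 50 mm tall, on the counter beyond the turntable between two of plate, board and bowl; origin centre of underside. Loose bystander, to be left alone.
- small_jar2: The other small jar, 38 mm across, 50 mm tall, likewise. Loose bystander, to be left alone.
- flask: Amber bottle, 54 mm across, 140 mm tall, on the counter about 245 mm to the left (+y) of the turntable's axis; origin centre of underside. Loose bystander, to be left alone.
- bar_stack: Two stacked wrapped bars in one piece, 150 x 75 x 24 mm, about 265 mm to the right (-y) of the axis; origin centre of underside. Loose bystander, to be left alone.
- spatula: Spatula, 200 mm long, lying on the counter about 350 mm to the left of the axis; origin at its underside. Loose bystander, to be left alone.
- mug: White mug with a handle, 72 mm across, 85 mm tall, about 160 mm nearer the robot than the axis and 300 mm to its right; origin centre of underside. Loose bystander, to be left alone.
There are look-alikes about, which are no part of the job. Of the things that look like the plate, the smallest one is meant.

How it is judged (in metres and radians):
At the end, for the whole second after the job is handed in: The line from the axis through the tall jar's seat passes within 30 mm of the plate's centre (about 8 degrees), on the plate's side; the turntable is at rest (below 0.05 rad/s); the jar stands upright on the floor of its seat, within 12 mm of its centre (x of plate in the frame of turntable above 0.1 m and y of plate in the frame of turntable between -0.03 and 0.03 m and angular speed of turntable below 0.05 rad/s and horizontal distance between jar and jar_seat below 0.012 m and angle between jar's own z axis and vertical below 0.15 rad and height (world z) of jar below 0.032 m); the robot touches nothing.
It fails at once if the turntable or a paddle is pushed or gripped with more than 15 N (contact force between any of the fingers, the arm and turntable above 15 N).
It fails at once if the turntable is spun faster than 3 rad/s (angular speed of turntable above 3 rad/s).
It fails at once if the robot touches something that stands on the turntable (over 1 N) (contact force between any of the fingers, the arm and jar above 1 N or contact force between any of the fingers, the arm and tin above 1 N or contact force between any of the fingers, the arm and cup above 1 N or contact force between any of the fingers, the arm and block above 1 N).
It fails at once if something on the turntable is lifted by 10 mm or tipped (height (world z) of any of jar, tin, cup, block above 0.036 m or angle between any of jar, tin, cup, block's own z axis and vertical above 0.35 rad).
It fails at once if a bystander is shifted by over 25 mm or tipped (distance of any of small_jar1, small_jar2, flask, bar_stack, spatula, mug from where it was at the start of the episode above 0.025 m or angle between any of small_jar1, small_jar2, flask, bar_stack, spatula, mug's own z axis and vertical above 0.35 rad).
It also fails if it takes over 64 s, if anything falls off the work surface, if the arm or the gripper's body presses on something with over 40 N, if the wrist force passes 120 N, or if a joint passes its speed limit or range.

ROBOT

A 6-joint arm with a two-finger parallel gripper is mounted at the origin on the work surface. World frame = base frame: x ahead of the robot, y to its left, z up, the work surface at z = 0. Lengths are in m, angles in degrees, forces in N, time in s.
With the tool pointing down it reaches from about 0.25 to 0.725 m from the base axis. Payload 9.7 kg.
Tool frame: the origin (TCP) lies between the finger pads; the fingertips stand 11 mm ahead of it and the grasp point (between the pads) lies 8 mm behind it; z points along the fingers, x is the direction in which the jaws open and shut, and the axes are right-handed (so a half turn about z gives the same grasp; the last joint's range is limited). The gripper opens to 85 mm and grips with 20 to 120 N. Pads are 22 mm wide; open, the fingers measure 114 mm over their backs; the gripper's body (76 mm by 85 mm) begins 54 mm behind the grasp point. The pads swing forward as they close: fully open they stand 13 mm farther back than shut.
Start: joints at [65.776, 4.979, 10.078, 95.1, 0, 90], TCP at [0.226, 0.502, 0.242] pointing down, gripper open.
Joint ranges: [-179.16, 179.16], [-48.56, 103.87], [-65.8, 70.77], [-126.05, 130.52], [-82.76, 87.17], [-180, 180]. Speed limits (degrees/s): [127.2, 127.2, 147.25, 180, 180, 180].

INTERFACE

Orientations are given as [roll, pitch, yaw] about the fixed x, y, z axes, in that order (R = Rz(yaw) Ry(pitch) Rx(roll)).
In Python, from workcell import get_obs, camera, job_done, spotter gives the robot as it stands.
- The arm moves only by the tool play_rows, never from a script. Its argument "rows" is a list of rows, each a list of 3 entries, a list of its own where there are three numbers: the closure, from 0 (fully open) to 1 (shut), then the shift along the tool's x, y, z in cm, then the turn, a rotation vector about the tool's x, y, z in degrees. In form: [[claw, [x, y, z], [wx, wy, wz]], ...]. A call has 1 to 12 rows; each row shifts and turns the pose as measured when the row begins, along the tool's axes as they then stand; what a row does not reach is not made up. A row lasts 1/10 s, in which the tool goes at most 50 mm and 8.59 degrees, less where a joint would pass 70% of its speed; a pose out of reach is approached as far as the arm can. A call is refused whole if a number of a shift passes 5 or a number of a turn 8.59, either way. A call with a gripper value outside its range is refused whole. The fingers move at their own pace and stop on an object; "newtons" is the grip in N (left out, the last holds). Time passes only in rows, so rows that do not move let the fingers close. It gives the time, the measured TCP pose, the force and the opening at its end, in the units of the state.
- get_obs(): the state, without advancing time (a new reading comes with each control period).
- camera(name): name is "scene" or "side" or "wrist"; returns a dict with "img" (400x640x3 uint8, red, green, blue), "intrinsics" (3x3 intrinsics, pixels), "xyz" and "orientation" of the camera in the world. Camera axes: x right, y down, z forward; pixel columns grow to the right and rows downward; lengths in m; the calibration is good to about 2 mm. The wrist camera is an equidistant fisheye: a pixel r from the principal point sees the ray r / f radians off the axis. A picture is of the moment at which its call begins. There is no depth.
- job_done(): hands the job in, once; it reports no verdict.
Trained networks look in a picture, given as the dict that the camera call returned (one of the last four; its "shot" number tells which), for a name from the list of things; names that differ only in an ending like _2 or _b are one class to them, and where a whole thing is asked for, a point or a joint stands for the part that bears it (a point fixed in the world has none). Each returns a list of dicts, best first, with "confidence" (0 to 1); they miss things now and then, are a little off and sometimes report something else, mostly with a low value. They report only what shows in the picture. A call takes as long as a camera call. They do not tell look-alikes from the thing itself.
- spotter.spot_in(picture, thing): "point" ([x, y, z] in m, in world coordinates, good to about 4 mm: the middle of the surface that is visible of it).
- spotter.trace(picture, thing): "pixels" (400x640 bool, what is visible of it).
The state is a dict: "time": time; "q": joint angles; "qd": joint speeds; "joint_efforts": joint torques, N m; "ee_pos": TCP position; "tcp_rot": TCP orientation; "wrist_force": force on the tool from outside, world axes, zero at the start; "torque": the same for the moment, N m; "opening": finger opening in m.
Only numpy, scipy, OpenCV 4.12 (cv2) and the standard library are available. Lean on these libraries where they do the work, as an engineer would, in place of code of your own. Each camera call takes 0.05 s, during which the arm holds its last target.

## Working session

There is one attempt and no reset: what is moved stays moved. The work goes in short steps, Python scripts to look and compute and a tool call to move; the robot and the scene stay as the last step left them, time stands still between calls to the robot, and variables do not carry over. Pictures are saved under pics/ and viewed, and the job is handed in when it is done.

Besides the shell and the picture viewer there is one more tool, called after "Request:" by a JSON object that holds its "fn" and its "kwargs", one argument or row to a line. play_rows: Moves the arm, as the interface text tells. Its arguments: {"type":"object","properties":{"rows":{"type":"array","items":{"type":"array"}},"newtons":{"type":"number"}},"required":["rows"]}

```bash
mkdir -p pics; cat > h.py <<'E'
import cv2,numpy as np
from workcell import get_obs,camera,job_done,spotter
def save(p,n): cv2.imwrite('pics/'+n,p['img'][:,:,::-1])
E
python3 - <<'E'
from h import *
for n in ['scene','side']:
    p=camera(n); save(p,n+'1.png'); print(n,p['xyz'],p['orientation'],p['intrinsics'])
    for t in ['turntable','jar','plate','board','bowl','tin','cup','block','small_jar1','paddle0','flask','mug','bar_stack','stand']:
        for d in spotter.spot_in(p,t)[:5]: print(t,np.round(d['point'],3),round(d['confidence'],2))
o=get_obs();print(o)
E
```

```text
scene [ 1.5409499  -0.20020415  0.75009399] [-125.61555274   -0.64577003   74.16991905] [[439.70723006   0.         304.84846823]
 [  0.         439.70723006 201.18447602]
 [  0.           0.           1.        ]]
turntable [0.575 0.072 0.026] 0.6
jar [0.545 0.132 0.065] 0.89
jar [0.574 0.069 0.03 ] 0.27
plate [ 0.815 -0.254  0.016] 0.89
plate [ 0.624 -0.352  0.005] 0.7
plate [0.747 0.084 0.01 ] 0.69
board [0.673 0.254 0.011] 0.97
bowl [ 0.662 -0.105  0.025] 0.72
tin [0.503 0.058 0.05 ] 0.74
cup [0.612 0.101 0.049] 0.47
block [0.569 0.025 0.041] 0.64
small_jar1 [ 0.75  -0.016  0.036] 0.62
small_jar1 [ 0.568 -0.187  0.023] 0.58
small_jar1 [0.749 0.177 0.039] 0.56
paddle0 [0.577 0.069 0.027] 0.59
flask [0.586 0.312 0.067] 0.91
mug [ 0.405 -0.212  0.058] 0.59
mug [0.572 0.074 0.025] 0.53
mug [0.571 0.024 0.039] 0.29
bar_stack [ 0.57  -0.186  0.024] 0.58
side [ 0.44019182 -0.81374129  0.68340763] [-125.41797622    0.49457275  -11.45155553] [[426.90991473   0.         322.88620853]
 [  0.         426.90991473 201.20744323]
 [  0.           0.           1.        ]]
turntable [0.543 0.056
[... 630 characters left out ...]
544 -0.201  0.026] 0.58
bar_stack [0.511 0.423 0.006] 0.49
{'time': 1.5, 'q': array([6.57739877e+01, 4.97757197e+00, 1.00791665e+01, 9.50992169e+01,
       7.21731108e-05, 9.00013912e+01]), 'qd': array([-0.09033233,  0.00013059, -0.00401484,  0.04856396,  0.04543041,
       -0.01809594]), 'joint_efforts': array([ 1.78037288e-03, -5.20092237e+01,  4.64859867e+01,  1.65453006e-03,
        1.45494041e-04,  3.65989479e-06]), 'ee_pos': array([0.22568607, 0.50156598, 0.24230543]), 'tcp_rot': array([-1.79999928e+02, -2.37760246e-03,  6.57725965e+01]), 'wrist_force': array([0.12710274, 0.0094185 , 0.65643264]), 'torque': array([-0.00303507, -0.02924132, -0.02633288]), 'opening': 0.08552361733402446}
```

View pics/scene1.png

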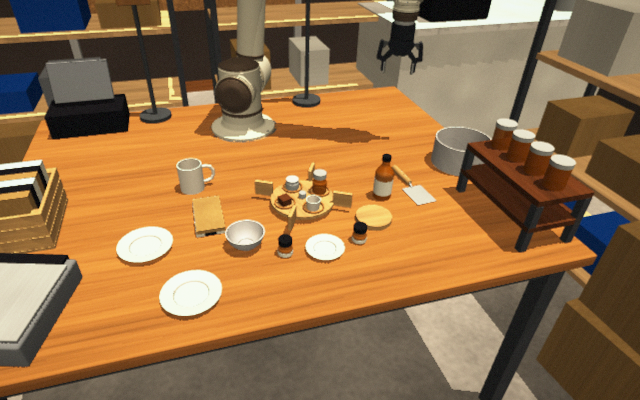

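View pics/side1.png

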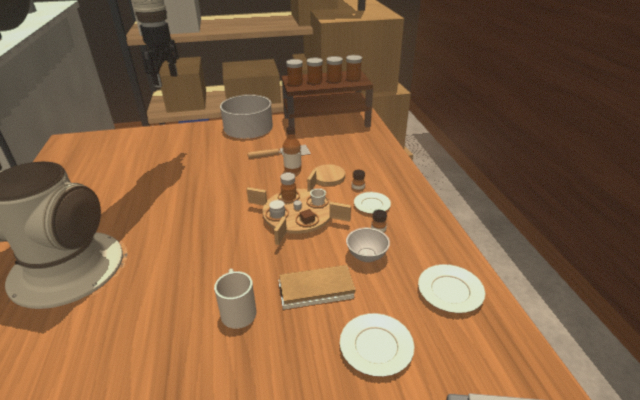

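```bash
python3 - <<'E'
from h import *
a=camera('scene');b=camera('side')
A=cv2.resize(a['img'][150:270,220:420,::-1],None,fx=4,fy=4,interpolation=cv2.INTER_CUBIC)
B=cv2.resize(b['img'][140:260,225:425,::-1],None,fx=4,fy=4,interpolation=cv2.INTER_CUBIC)
cv2.imwrite('pics/zs.png',A);cv2.imwrite('pics/zd.png',B)
E
```

```text
(no output)
```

View pics/zs.png

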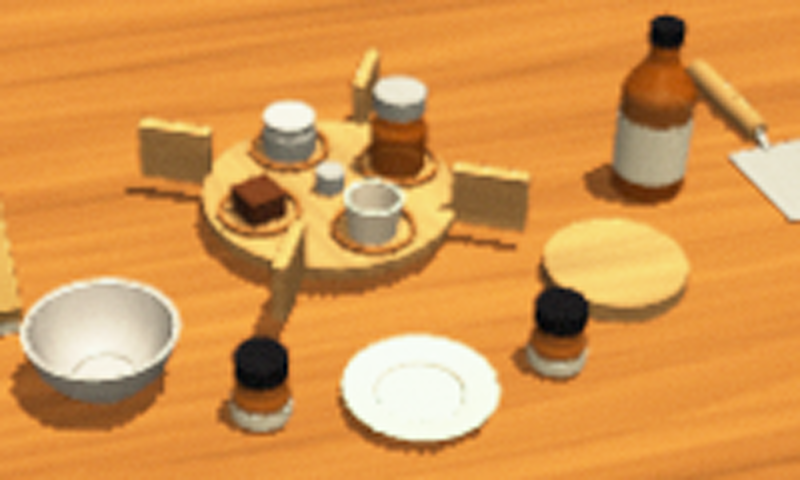

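View pics/zd.png

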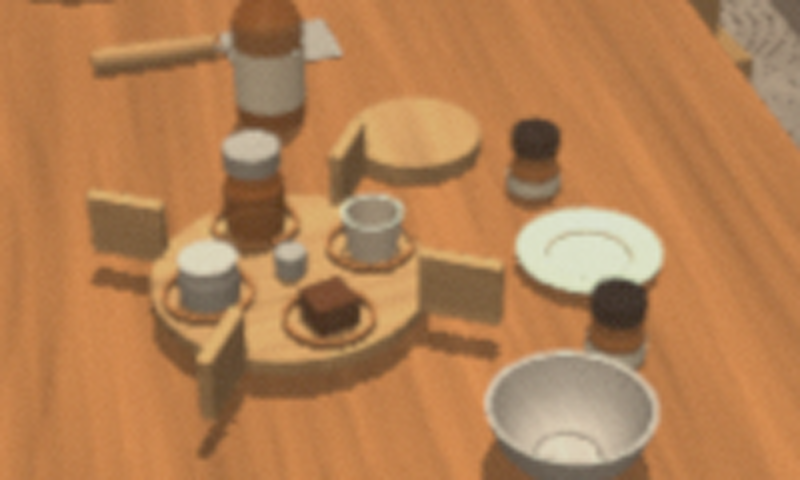

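```bash
cat >> h.py <<'E'
from scipy.spatial.transform import Rotation as R
def ray(p,u,v):
    K=p['intrinsics'];d=np.array([(u-K[0,2])/K[0,0],(v-K[1,2])/K[1,1],1.])
    return np.array(p['xyz']),R.from_euler('xyz',p['orientation'],degrees=True).as_matrix()@d
def onz(p,u,v,z):
    o,d=ray(p,u,v);return o+d*(z-o[2])/d[2]
def pix(p,X):
    q=R.from_euler('xyz',p['orientation'],degrees=True).as_matrix().T@(np.asarray(X)-p['xyz']);q=p['intrinsics']@q;return q[:2]/q[2]
E
python3 - <<'E'
from h import *
a=camera('scene');b=camera('side')
L={'knob':((330,168),(291,248),.044),'lid':((400,88),(251,142),.092),'plate':((420,387),(590,248),.012),
'p-y':((176,124),(228,330),.062),'p-x':((369,65),(127,200),.062),'p+y':((492,170),(350,143),.062),'p+x':((292,238),(463,260),.062)}
for k,(s,d,z) in L.items():
    s=np.array(s)/4+[220,150];d=np.array(d)/4+[225,140]
    o1,d1=ray(a,*s);o2,d2=ray(b,*d)
    t=np.linalg.lstsq(np.c_[d1,-d2],o2-o1,rcond=None)[0];m=(o1+d1*t[0]+o2+d2*t[1])/2
    print(k,np.round(m,4),np.round(onz(a,*s,z),4),np.round(onz(b,*d,z),4))
for p in (a,b):
  for d in spotter.trace(p,'plate')[:3]:
    m=d['pixels'].astype(np.uint8);c=cv2.findContours(m,0,2)[0];c=max(c,key=len)[:,0]
    X=np.array([onz(p,*q,.012)[:2] for q in c]); (cx,cy),r=cv2.minEnclosingCircle(X.astype(np.float32));print('plate',cx,cy,r)
E
```

```text
knob [0.5492 0.0819 0.0427] [0.5499 0.0821 0.044 ] [0.5492 0.0788 0.044 ]
lid [0.5335 0.1376 0.0914] [0.5335 0.1378 0.092 ] [0.5335 0.1354 0.092 ]
plate [0.7532 0.0844 0.01  ] [0.7547 0.0842 0.012 ] [0.7523 0.0809 0.012 ]
p-y [ 0.4967 -0.0184  0.0625] [ 0.4931 -0.0167  0.062 ] [ 0.4973 -0.0206  0.062 ]
p-x [0.4486 0.1398 0.0584] [0.4501 0.1404 0.062 ] [0.4494 0.1297 0.062 ]
p+y [0.6052 0.1816 0.0574] [0.6064 0.1826 0.062 ] [0.6045 0.1679 0.062 ]
p+x [0.6487 0.0268 0.0599] [0.6468 0.0291 0.062 ] [0.6485 0.0186 0.062 ]
plate 0.8172990679740906 -0.2523813545703888 0.06940488517284393
plate 0.7549141049385071 0.08128625899553299 0.04891766980290413
plate 0.6221578121185303 -0.3510723114013672 0.06964856386184692
plate 0.8225575685501099 -0.24928277730941772 0.06840623170137405
plate 0.6275269389152527 -0.3492598533630371 0.06776402145624161
plate 0.7495419979095459 0.08212878555059433 0.04835718125104904
```

Request:
{"fn": "play_rows", "kwargs": {
  "rows": [
    [1,[-0.7,2,0],[0,0,0]],
    [1,[-1.5,4,0],[0,0,0]],
    [1,[-1.5,4,0],[0,0,0]],
    [1,[-1.5,4,0],[0,0,0]],
    [1,[-1.5,4,0],[0,0,0]],
    [1,[-1.5,4,0],[0,0,0]],
    [1,[-1.5,4,0],[0,0,0]],
    [1,[-1.5,4,0],[0,0,0]],
    [1,[-1.5,4,0],[0,0,0]],
    [1,[-1.5,4,0],[0,0,0]],
    [1,[-0.7,2,0],[0,0,0]],
    [1,[0,0,0],[0,0,0]]
  ],
  "newtons": 20
}}

```text
time: 3.0
ee_pos: [0.5406, 0.1904, 0.2412]
tcp_rot: [180.0, -0.1, 66.0]
wrist_force: [-0.1, 0.6, -1.0]
opening: -0.0002
```

Request:
{"fn": "play_rows", "kwargs": {
  "rows": [
    [1,[-1.3,3.5,0],[0,0,0]],
    [1,[-1.3,3.5,0],[0,0,0]],
    [1,[-1.3,3.5,0],[0,0,0]],
    [1,[-1.3,3.5,0],[0,0,0]],
    [1,[-1.3,3.5,0],[0,0,0]],
    [1,[0,0,0],[0,0,-7]],
    [1,[0,0,0],[0,0,-7]],
    [1,[0,0,0],[0,0,0]]
  ]
}}

```text
time: 3.8
ee_pos: [0.6765, 0.0603, 0.2401]
tcp_rot: [-179.9, -0.1, 80.6]
wrist_force: [0.3, 0.6, -0.1]
opening: -0.0004
```

```bash
cat >> h.py <<'E'
AX=np.array([.5495,.080])
def st(tx=None):
    o=get_obs();p=o['ee_pos'];yaw=o['tcp_rot'][2];d=p[:2]-AX
    print('t',round(o['time'],2),'pos',np.round(p,4),'rot',np.round(o['tcp_rot'],1),'r',round(np.hypot(*d),4),'th',round(np.degrees(np.arctan2(d[1],d[0])),1),'F',np.round(o['wrist_force'],1),'q',np.round(o['q'],0))
    return o
def to(o,xy):
    y=np.radians(o['tcp_rot'][2]);v=np.array(xy)-o['ee_pos'][:2]
    return 100*np.array([v@[np.cos(y),np.sin(y)],v@[np.sin(y),-np.cos(y)]])
E
python3 -c "
from h import *
o=st();print(to(o,[.6755,.058]))"
```

```text
t 3.8 pos [0.6765 0.0603 0.2401] rot [-1.799e+02 -1.000e-01  8.060e+01] r 0.1285 th -8.8 F [ 0.3  0.6 -0.1] q [ 5. 24. 33. 99.  0. 14.]
[-0.24520658 -0.06358623]
```

Request:
{"fn": "play_rows", "kwargs": {
  "rows": [
    [1,[0,0,2],[0,0,0]],
    [1,[0,0,4],[0,0,0]],
    [1,[0,0,4],[0,0,0]],
    [1,[0,0,2.5],[0,0,0]],
    [1,[0,0,0],[0,0,0]]
  ]
}}

```text
time: 4.3
ee_pos: [0.6749, 0.0658, 0.1135]
tcp_rot: [179.9, -0.2, 79.8]
wrist_force: [-0.1, -0.6, -0.9]
opening: -0.0001
```

```bash
python3 -c "
from h import *
o=st();print(to(o,[.6755,.058]))
for n in ['scene','side']:
    p=camera(n); x=(280,140) if n=='side' else (240,130)
    u,v=pix(p,o['ee_pos']);print(u,v)
    cv2.imwrite('pics/d_%s.png'%n,cv2.resize(p['img'][90:260,220:420,::-1],None,fx=3.5,fy=3.5))
a=cv2.imread('pics/d_scene.png')
"
```

```text
t 4.3 pos [0.6749 0.0658 0.1135] rot [179.9  -0.2  79.8] r 0.1262 th -6.5 F [-0.1 -0.6 -0.9] q [ 5. 22. 16. 84.  0. 16.]
[-0.75631634  0.19217341]
309.80924723660456 197.29867412467166
346.9645143274916 176.26220117310064
```

View pics/d_side.png

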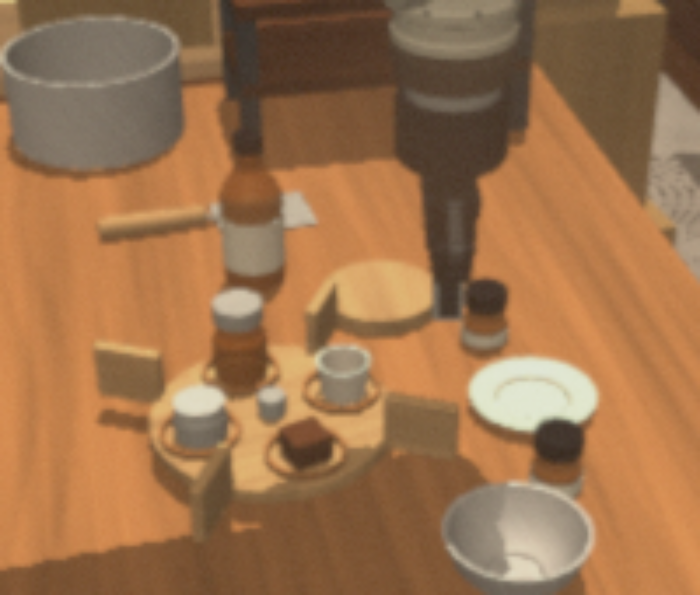

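View pics/d_scene.png

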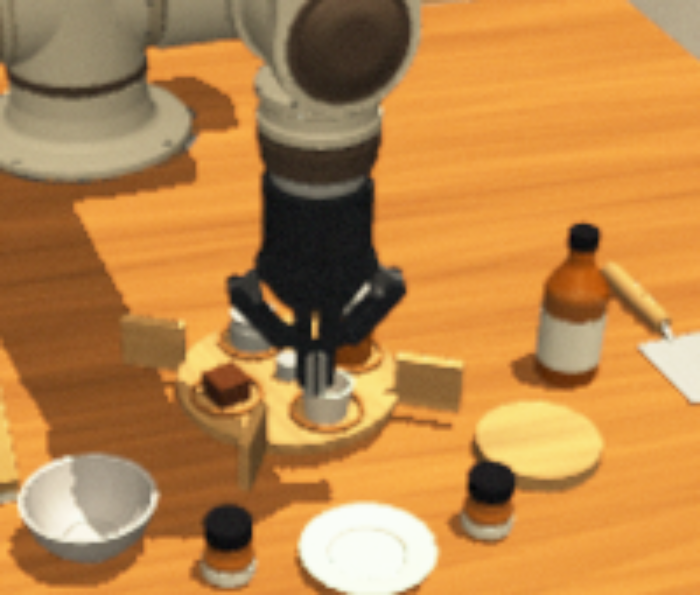

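Request:
{"fn": "play_rows", "kwargs": {
  "rows": [
    [1,[-0.3,0.1,1.5],[0,0,0]],
    [1,[-0.2,0.1,1.5],[0,0,0]],
    [1,[-0.2,0.1,1.5],[0,0,0]],
    [1,[0,0,1],[0,0,0]],
    [1,[0,0,0],[0,0,0]]
  ]
}}

```text
time: 4.9
ee_pos: [0.6814, 0.0585, 0.0637]
tcp_rot: [179.2, -0.4, 79.8]
wrist_force: [0.5, 1.4, -0.6]
opening: 0.0001
```

```bash
python3 -c "
from h import *
o=st();print(to(o,[.6755,.058]))
p=camera('side');cv2.imwrite('pics/e_side.png',cv2.resize(p['img'][90:260,220:420,::-1],None,fx=3.5,fy=3.5))
"
```

```text
t 4.9 pos [0.6814 0.0585 0.0637] rot [179.2  -0.4  79.8] r 0.1337 th -9.3 F [ 0.5  1.4 -0.6] q [ 5. 23. 11. 78.  0. 15.]
[-0.15589427 -0.57460602]
```

View pics/e_side.png

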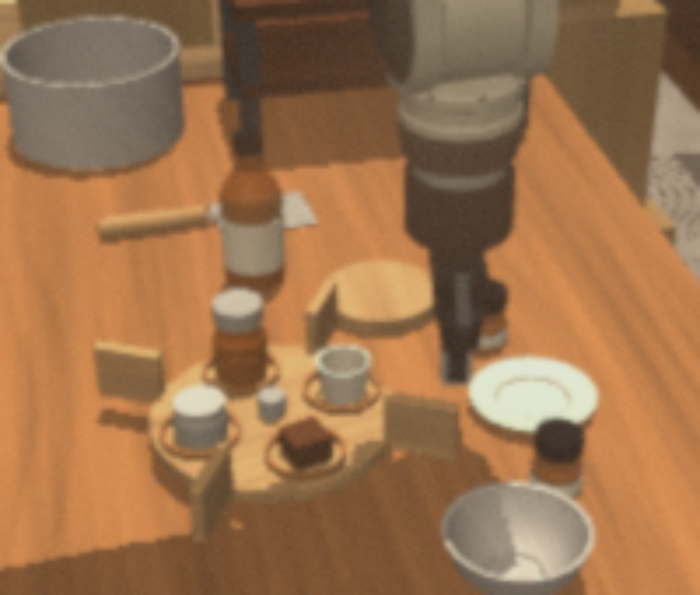

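Request:
{"fn": "play_rows", "kwargs": {
  "rows": [
    [1,[0,-0.3,0.5],[0,0,0]],
    [1,[0,-0.2,0.3],[0,0,0]],
    [1,[0,0,0],[0,0,0]],
    [1,[-0.2,0,0],[0,0,1]],
    [1,[-0.2,0,0],[0,0,1]],
    [1,[-0.2,0,0],[0,0,1]],
    [1,[-0.2,0,0],[0,0,1]],
    [1,[-0.2,0,0],[0,0,1]]
  ]
}}

```text
time: 5.75
ee_pos: [0.6751, 0.0493, 0.0579]
tcp_rot: [179.1, -0.6, 74.4]
wrist_force: [0.4, 0.3, 0.1]
opening: 0.0001
```

```bash
python3 -c "
from h import *
o=st()"
```

```text
t 5.75 pos [0.6751 0.0493 0.0579] rot [179.1  -0.6  74.4] r 0.1293 th -13.8 F [0.4 0.3 0.1] q [ 4. 22.  9. 77.  0. 20.]
```

Request:
{"fn": "play_rows", "kwargs": {
  "rows": [
    [1,[-0.25,-0.01,0],[0,0,1.2]],
    [1,[-0.25,-0.01,0],[0,0,1.2]],
    [1,[-0.25,-0.01,0],[0,0,1.2]],
    [1,[-0.25,-0.01,0],[0,0,1.2]],
    [1,[-0.25,-0.01,0],[0,0,1.2]],
    [1,[-0.25,-0.01,0],[0,0,1.2]],
    [1,[-0.25,-0.01,0],[0,0,1.2]],
    [1,[-0.25,-0.01,0],[0,0,1.2]],
    [1,[-0.25,-0.01,0],[0,0,1.2]],
    [1,[-0.25,-0.01,0],[0,0,1.2]]
  ]
}}

```text
time: 6.75
ee_pos: [0.6649, 0.0244, 0.0579]
tcp_rot: [179.1, -0.8, 61.3]
wrist_force: [1.8, 0.4, 0.8]
opening: -0.0003
```

```bash
python3 -c "
from h import *
o=st()
p=camera('side');cv2.imwrite('pics/f_side.png',cv2.resize(p['img'][90:260,220:420,::-1],None,fx=3.5,fy=3.5))
"
```

```text
t 6.75 pos [0.6649 0.0244 0.0579] rot [179.1  -0.8  61.3] r 0.1281 th -25.7 F [1.8 0.4 0.8] q [ 2. 20.  7. 76.  0. 31.]
```

View pics/f_side.png

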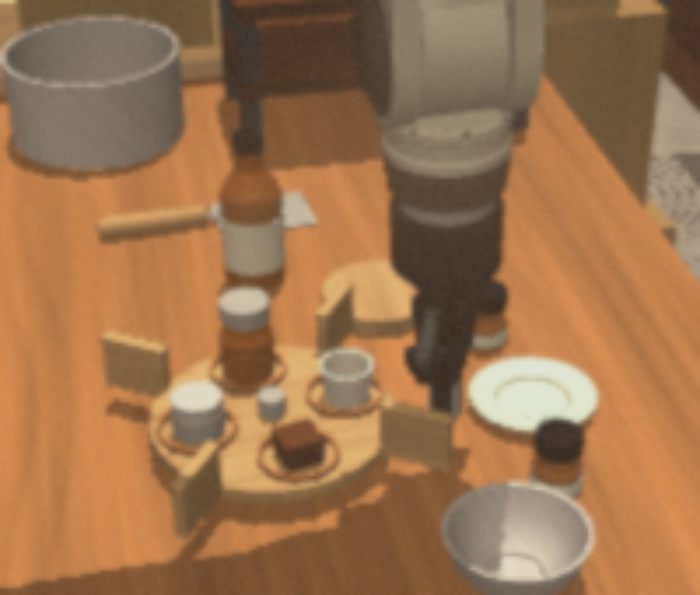

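Request:
{"fn": "play_rows", "kwargs": {
  "rows": [
    [1,[-0.3,-0.01,0],[0,0,1.4]],
    [1,[-0.4,-0.01,0],[0,0,1.8]],
    [1,[-0.5,-0.01,0],[0,0,2.2]],
    [1,[-0.5,-0.01,0],[0,0,2.2]],
    [1,[-0.5,-0.01,0],[0,0,2.2]],
    [1,[-0.5,-0.01,0],[0,0,2.2]],
    [1,[-0.5,-0.01,0],[0,0,2.2]],
    [1,[-0.5,-0.01,0],[0,0,2.2]],
    [1,[-0.5,-0.01,0],[0,0,2.2]],
    [1,[-0.5,-0.01,0],[0,0,2.2]],
    [1,[-0.4,-0.01,0],[0,0,1.8]],
    [1,[-0.3,-0.01,0],[0,0,1.4]]
  ]
}}

```text
time: 8.0
ee_pos: [0.627, -0.0197, 0.0578]
tcp_rot: [179.5, -1.2, 35.2]
wrist_force: [1.6, 0.6, -0.1]
opening: -0.0001
```

```bash
python3 -c "
from h import *
o=st()
p=camera('side');cv2.imwrite('pics/g_side.png',cv2.resize(p['img'][90:260,220:420,::-1],None,fx=3.5,fy=3.5))
"
```

```text
t 8.0 pos [ 0.627  -0.0197  0.0578] rot [179.5  -1.2  35.2] r 0.1263 th -52.2 F [ 1.6  0.6 -0.1] q [-2. 15.  1. 75.  0. 53.]
```

View pics/g_side.png

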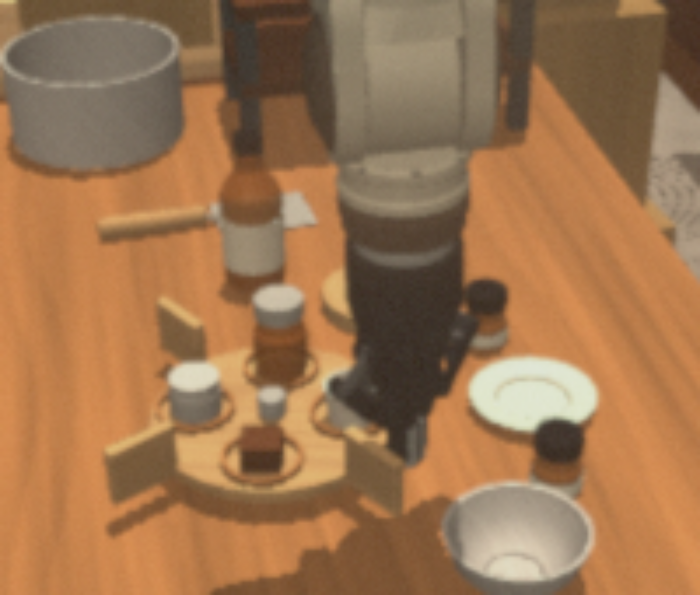

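Request:
{"fn": "play_rows", "kwargs": {
  "rows": [
    [1,[-0.3,0.01,0],[0,0,1.4]],
    [1,[-0.4,0.01,0],[0,0,1.8]],
    [1,[-0.5,0.01,0],[0,0,2.2]],
    [1,[-0.5,0.01,0],[0,0,2.2]],
    [1,[-0.5,0.01,0],[0,0,2.2]],
    [1,[-0.5,0.01,0],[0,0,2.2]],
    [1,[-0.5,0.01,0],[0,0,2.2]],
    [1,[-0.5,0.01,0],[0,0,2.2]],
    [1,[-0.5,0.01,0],[0,0,2.2]],
    [1,[-0.5,0.01,0],[0,0,2.2]],
    [1,[-0.4,0.01,0],[0,0,1.8]],
    [1,[-0.3,0.01,0],[0,0,1.4]]
  ]
}}

```text
time: 9.25
ee_pos: [0.5755, -0.044, 0.0577]
tcp_rot: [-180.0, -1.4, 9.2]
wrist_force: [0.9, -0.4, -0.6]
opening: 0.0001
```

```bash
python3 -c "
from h import *
o=st()
p=camera('side');cv2.imwrite('pics/i_side.png',cv2.resize(p['img'][90:260,220:420,::-1],None,fx=3.5,fy=3.5))
p=camera('scene');cv2.imwrite('pics/i_scene.png',cv2.resize(p['img'][90:260,220:420,::-1],None,fx=3.5,fy=3.5))
"
```

```text
t 9.25 pos [ 0.5755 -0.044   0.0577] rot [-180.    -1.4    9.2] r 0.1267 th -78.1 F [ 0.9 -0.4 -0.6] q [-5.  8. -7. 74.  0. 76.]
```

View pics/i_side.png

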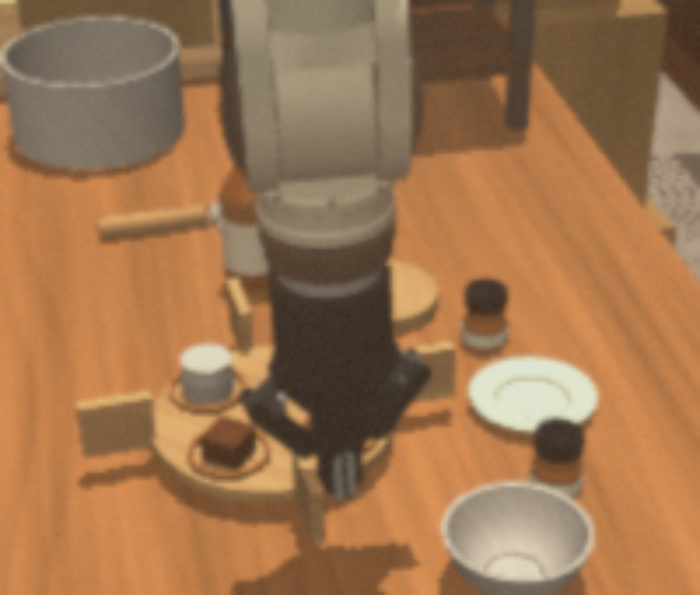

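View pics/i_scene.png

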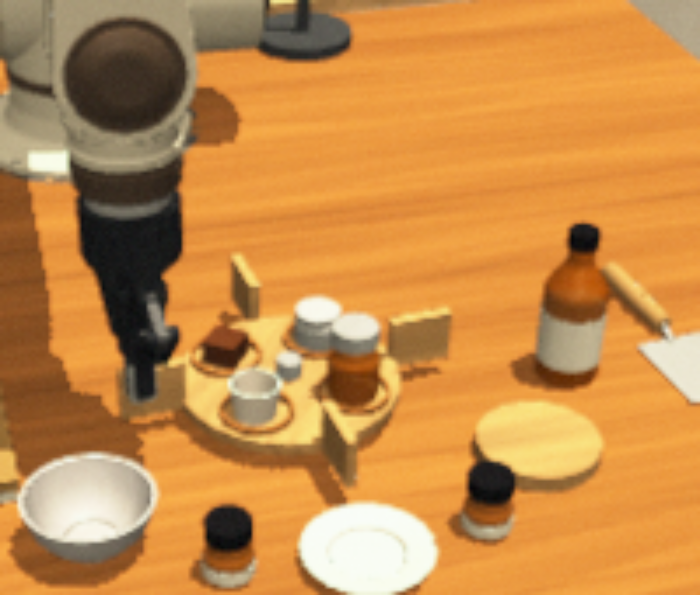

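```bash
python3 -c "
from h import *
p=camera('scene')
X=onz(p,321.4,182.6,.092);d=X[:2]-[.5495,.0815];print(X,np.degrees(np.arctan2(d[1],d[0])),np.hypot(*d))
"
```

```text
[0.58680056 0.12507423 0.092     ] 49.43570435721909 0.05735891479005931
```

Request:
{"fn": "play_rows", "kwargs": {
  "rows": [
    [1,[-0.3,0.01,0],[0,0,1.4]],
    [1,[-0.4,0.01,0],[0,0,1.8]],
    [1,[-0.5,0.01,0],[0,0,2.2]],
    [1,[-0.5,0.01,0],[0,0,2.2]],
    [1,[-0.5,0.01,0],[0,0,2.2]],
    [1,[-0.5,0.01,0],[0,0,2.2]],
    [1,[-0.5,0.01,0],[0,0,2.2]],
    [1,[-0.5,0.01,0],[0,0,2.2]],
    [1,[-0.5,0.01,0],[0,0,2.2]],
    [1,[-0.5,0.01,0],[0,0,2.2]],
    [1,[-0.4,0.01,0],[0,0,1.8]],
    [1,[-0.3,0.01,0],[0,0,1.4]]
  ]
}}

```text
time: 10.6
ee_pos: [0.5214, -0.044, 0.0568]
tcp_rot: [-179.5, -1.5, -16.2]
wrist_force: [1.3, -1.4, -0.1]
opening: -0.0001
```

```bash
python3 -c "
from h import *
o=st()
p=camera('scene');cv2.imwrite('pics/j_scene.png',cv2.resize(p['img'][90:260,220:420,::-1],None,fx=3.5,fy=3.5))
"
```

```text
t 10.6 pos [ 0.5214 -0.044   0.0568] rot [-179.5   -1.5  -16.2] r 0.1271 th -102.7 F [ 1.3 -1.4 -0.1] q [ -5.   0. -15.  73.   0. 101.]
```

View pics/j_scene.png

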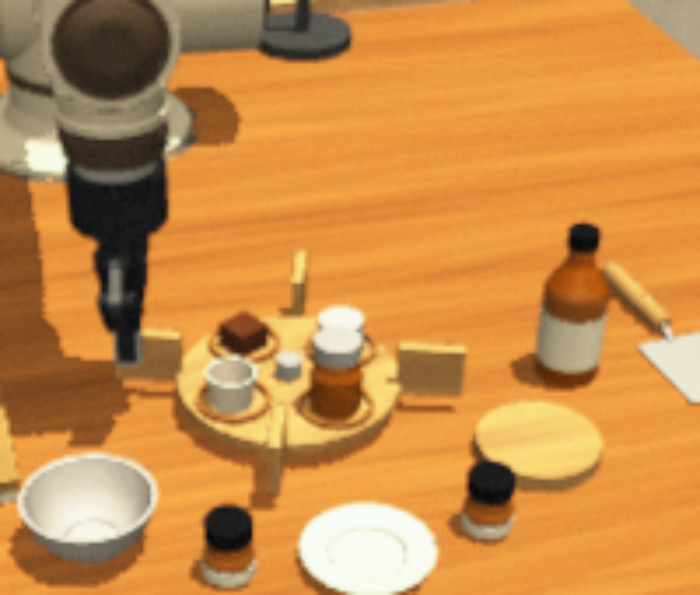

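Need about 24.5° more; push 21° then measure.

Request:
{"fn": "play_rows", "kwargs": {
  "rows": [
    [1,[-0.3,0.01,0],[0,0,1.4]],
    [1,[-0.4,0.01,0],[0,0,1.8]],
    [1,[-0.5,0.01,0],[0,0,2.2]],
    [1,[-0.5,0.01,0],[0,0,2.2]],
    [1,[-0.5,0.01,0],[0,0,2.2]],
    [1,[-0.5,0.01,0],[0,0,2.2]],
    [1,[-0.5,0.01,0],[0,0,2.2]],
    [1,[-0.5,0.01,0],[0,0,2.2]],
    [1,[-0.4,0.01,0],[0,0,1.8]],
    [1,[-0.3,0.01,0],[0,0,1.4]],
    [1,[0,0,0],[0,0,0]]
  ]
}}

```text
time: 11.75
ee_pos: [0.4793, -0.0258, 0.0557]
tcp_rot: [-179.1, -1.2, -37.2]
wrist_force: [0.2, 0.2, 0.6]
opening: 0.0003
```

```bash
python3 -c "
from h import *
o=st()
p=camera('scene');cv2.imwrite('pics/k_scene.png',cv2.resize(p['img'][140:270,230:400,::-1],None,fx=4.4,fy=4.4,interpolation=2))
p=camera('side');cv2.imwrite('pics/k_side.png',cv2.resize(p['img'][140:270,230:400,::-1],None,fx=4.4,fy=4.4,interpolation=2))
"
```

```text
t 11.75 pos [ 0.4793 -0.0258  0.0557] rot [-179.1   -1.2  -37.2] r 0.1269 th -123.6 F [0.2 0.2 0.6] q [ -3.  -6. -21.  73.   0. 124.]
```

View pics/k_scene.png

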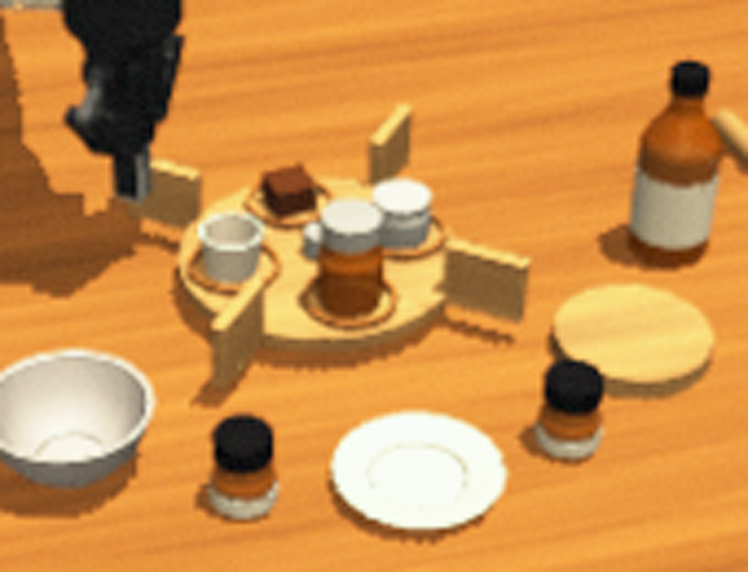

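View pics/k_side.png

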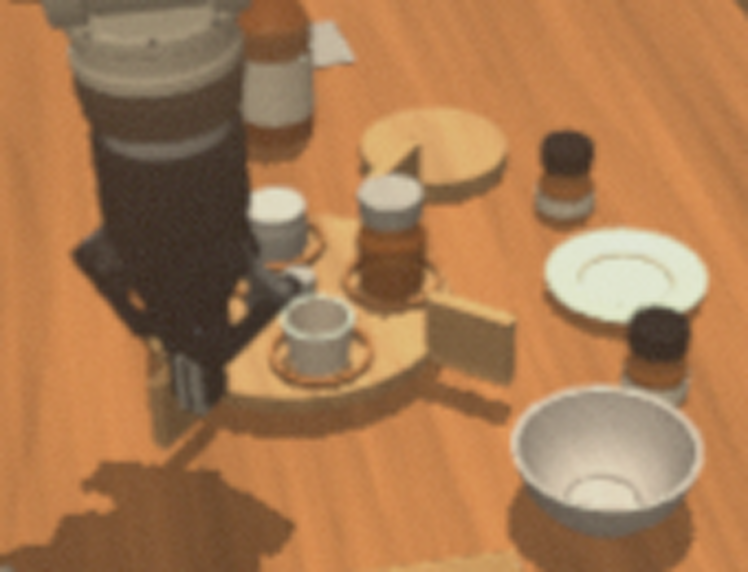

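```bash
python3 -c "
from h import *
a=camera('scene');b=camera('side')
f=lambda u,v:(u/4.4+230,v/4.4+140)
for n,s,d,z in [('lid',(351,215),(391,189),.092),('plate',(419,468),(627,276),.012)]:
    o1,d1=ray(a,*f(*s));o2,d2=ray(b,*f(*d))
    t=np.linalg.lstsq(np.c_[d1,-d2],o2-o1,rcond=None)[0];m=(o1+d1*t[0]+o2+d2*t[1])/2
    for X,ax in [(m,[.5495,.0805]),(onz(a,*f(*s),z),[.5497,.082]),(onz(b,*f(*d),z),[.5492,.079])]:
        e=X[:2]-ax;print(n,np.round(X,4),np.degrees(np.arctan2(e[1],e[0])).round(1),np.hypot(*e).round(4))
"
```

```text
lid [0.6066 0.086  0.0906] 5.5 0.0573
lid [0.608  0.0857 0.092 ] 3.7 0.0584
lid [0.6062 0.0831 0.092 ] 4.1 0.0572
plate [0.7525 0.0845 0.0091] 1.1 0.203
plate [0.7534 0.0852 0.012 ] 0.9 0.2038
plate [0.7513 0.0777 0.012 ] -0.4 0.2021
```

Request:
{"fn": "play_rows", "kwargs": {
  "rows": [
    [1,[-0.2,0,0],[0,0,0.8]],
    [1,[-0.2,0,0],[0,0,0.8]],
    [1,[-0.2,0,0],[0,0,0.8]],
    [1,[-0.2,0,0],[0,0,0.8]],
    [1,[0,0,0],[0,0,0]],
    [1,[0.2,0,0],[0,0,0]],
    [1,[0.3,0.1,0],[0,0,0]],
    [1,[0.4,0.2,0],[0,0,0]],
    [1,[0.3,0.2,0],[0,0,0]],
    [1,[0,0,0],[0,0,0]]
  ]
}}

```text
time: 12.95
ee_pos: [0.4794, -0.0334, 0.0554]
tcp_rot: [-179.0, -1.2, -40.6]
wrist_force: [-0.0, 0.1, -0.2]
opening: -0.0001
```

```bash
python3 -c "
from h import *
o=st()
p=camera('scene');cv2.imwrite('pics/l_scene.png',cv2.resize(p['img'][140:270,230:400,::-1],None,fx=4.4,fy=4.4,interpolation=2))
p=camera('side');cv2.imwrite('pics/l_side.png',cv2.resize(p['img'][140:270,230:400,::-1],None,fx=4.4,fy=4.4,interpolation=2))
"
```

```text
t 12.95 pos [ 0.4794 -0.0334  0.0554] rot [-179.    -1.2  -40.6] r 0.1333 th -121.7 F [-0.   0.1 -0.2] q [ -4.  -5. -21.  73.   0. 127.]
```

View pics/l_scene.png

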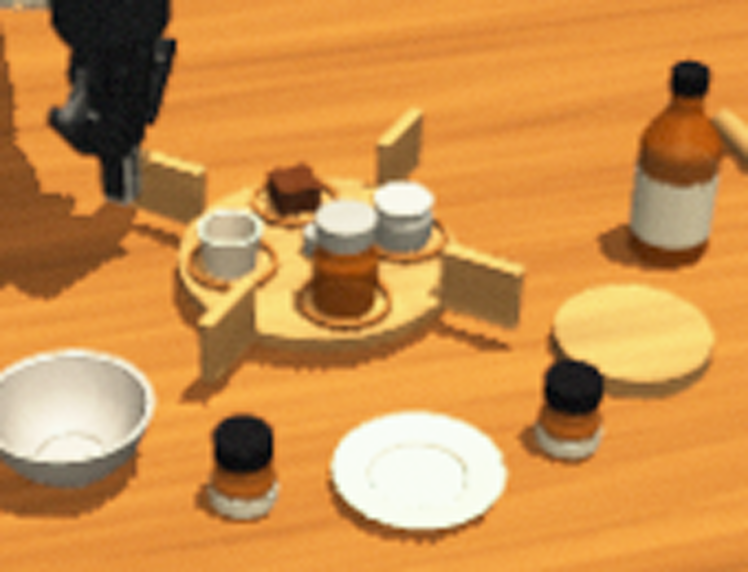

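View pics/l_side.png

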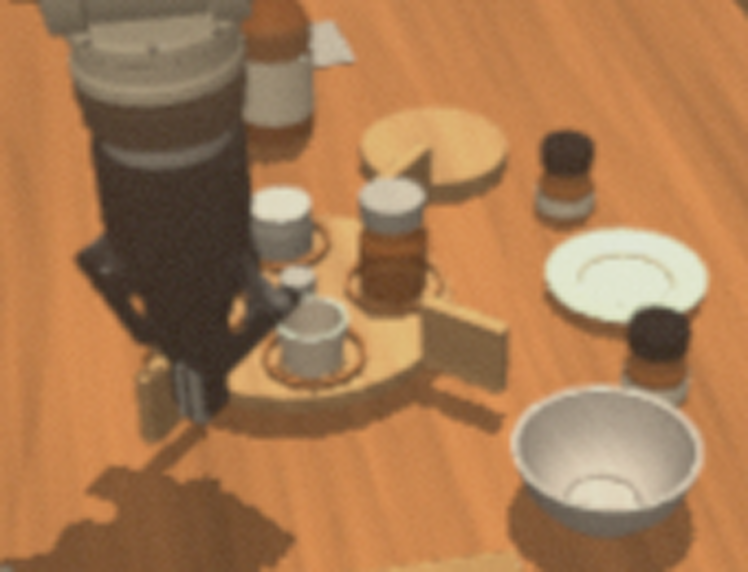

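Request:
{"fn": "play_rows", "kwargs": {
  "rows": [
    [1,[0,0,-1],[0,0,0]],
    [1,[0,0,-2],[0,0,0]],
    [1,[0,0,-3],[0,0,0]],
    [1,[0,0,-4],[0,0,0]],
    [1,[0,0,-4],[0,0,0]],
    [1,[0,0,-3],[0,0,0]],
    [1,[-3,3,0],[0,0,0]],
    [1,[-3,3,0],[0,0,0]],
    [1,[-3,3,0],[0,0,0]],
    [1,[0,0,0],[0,0,0]],
    [1,[0,0,0],[0,0,0]]
  ]
}}

```text
time: 14.15
ee_pos: [0.3431, -0.0422, 0.236]
tcp_rot: [-178.9, -1.4, -40.5]
wrist_force: [-0.2, -0.5, -0.4]
opening: -0.0002
```

```bash
python3 -c "
from h import *
st()
a=camera('scene');b=camera('side')
cv2.imwrite('pics/m_scene.png',cv2.resize(a['img'][140:270,230:400,::-1],None,fx=4.4,fy=4.4,interpolation=2))
cv2.imwrite('pics/m_side.png',cv2.resize(b['img'][140:270,230:400,::-1],None,fx=4.4,fy=4.4,interpolation=2))
f=lambda u,v:(u/4.4+230,v/4.4+140)
for n,s,d,z in [('lid',(346,216),(392,193),.092)]:
    o1,d1=ray(a,*f(*s));o2,d2=ray(b,*f(*d))
    t=np.linalg.lstsq(np.c_[d1,-d2],o2-o1,rcond=None)[0];m=(o1+d1*t[0]+o2+d2*t[1])/2
    for X,ax in [(m,[.5495,.0815]),(onz(a,*f(*s),z),[.5497,.082]),(onz(b,*f(*d),z),[.5492,.079])]:
        e=X[:2]-ax;print(n,np.round(X,4),np.degrees(np.arctan2(e[1],e[0])).round(1),np.hypot(*e).round(4))
"
```

```text
t 14.15 pos [ 0.3431 -0.0422  0.236 ] rot [-178.9   -1.4  -40.5] r 0.2399 th -149.4 F [-0.2 -0.5 -0.4] q [ -7. -25. -16.  97.   0. 123.]
lid [0.6064 0.0828 0.0901] 1.3 0.0569
lid [0.6083 0.0825 0.092 ] 0.5 0.0586
lid [0.606  0.0788 0.092 ] -0.2 0.0568
```

View pics/m_scene.png

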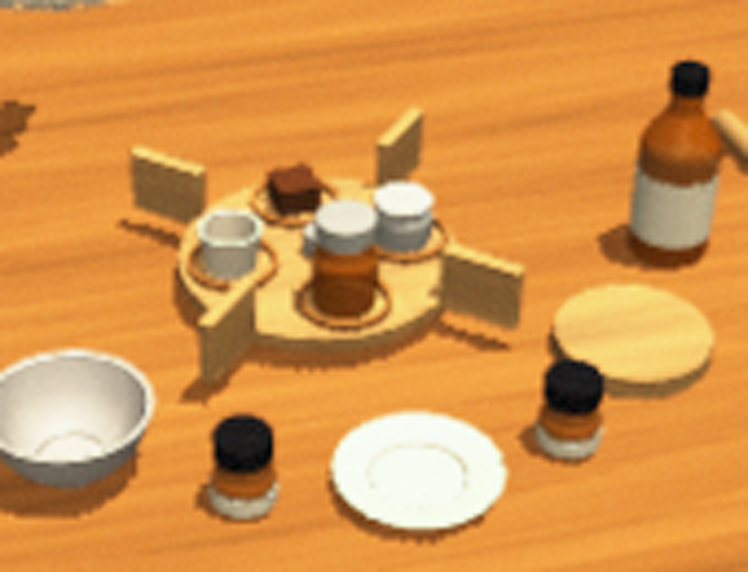

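View pics/m_side.png

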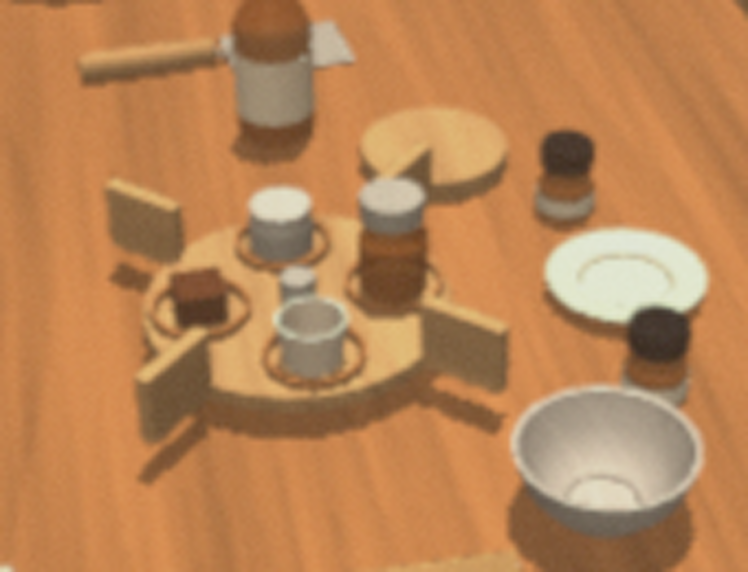

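The jar's bearing is about 0.5°, the same as the plate's within measurement error. Everything on the disc is upright and the hand is clear, so I'm handing the job in.

```bash
python3 -c "
from h import *
print(job_done())"
```

```text
the job is handed in; nothing more can be done
None
```

The turntable now points the tall jar at the smallest of the three white plates, and the job is handed in. No verdict was reported.

- **Which plate:** The one meant is at scene pixel (325, 247), about 49 mm in radius. The two look-alikes measured about 69 mm.
- **The move:** I pushed one paddle clockwise with the closed fingertips, about 105° in all. It went in short steps at under 0.5 rad/s, and the wrist force, read at the end of each step, stayed around 2 N or less. I then backed off and lifted the hand clear.
- **Last checks:** The jar's bearing from the axis measured between -0.2° and 1.3°, and the plate's between -0.4° and 1.1°. The two cameras disagree by up to 7 mm in y, but within each camera the jar and plate bearings agree to within about half a degree. Pictures before and after the hand withdrew show the disc in the same position, the things on it upright in their seats, and the bystanders in view not visibly moved. The mug and most of the bar stack were outside the last close-ups.
- **Time:** The clock read about 14 s of the 64 s allowed.

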